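# Set a flatted shaft for gauging

### The job

Turn the dark shaft in its two V-blocks until the bright milled flat faces straight up and level, and leave it lying down in both V grooves; turn it where it lies, without carrying it off the blocks. Then lower the height gauge's holder bar until the indicator's plunger stands on the flat and is pressed in by about 4 mm, never to the end of its 10 mm travel. Leave the other things on the table where they are.

Things in the scene. Friction and masses are not known exactly. Their poses are not given: they have to be found in the camera images.
- shaft: Dark round shaft, dia 36 mm, 200 mm long, about 0.55 kg, lying in the V-blocks. Origin on its axis at mid length; y along the axis; z the outward normal of the milled flat (wanted straight up). The bright flat is 10 mm from the axis, 30 mm wide, y = -68 to -28 mm only. A yellow paint line (y = -28 to +92 mm) runs exactly opposite the flat: at the start it is on the upper side.
- shaft_grip (a point): A point on the shaft's axis at y = +40 mm, on the round stretch that is free to grip across the 36 mm diameter, clear of the indicator: the nearer V-block begins 32 mm further in +y, and 55 mm of air lie below. Its z axis too is the flat's normal.
- vblocks: The two grey V-blocks, fixed. Origin on the table midway between them, z up, y along the grooves (shaft's y, same sense). Each is 25 mm long (centred at y = -85 and +85 mm), 70 mm wide, 70 mm high, with a 90 degree groove 44 mm wide at the top. The seated shaft's axis is 73.5 mm above the table over x = 0, its middle near y = 0. Nothing stands between the blocks.
- bar_top (a point): Middle of the top face of the height gauge's holder bar (steel, 14 mm square, level, along the vblocks' y, above the shaft's line). Column (384 mm high) 86 mm to the -y side, carriage edge 68 mm to the -y side; to the +y side the dial case begins after 45 mm and stands 50 mm above the bar's top. A straight push down of about 5 N slides it; it stays where left.
- plunger_tip (a point): Lowest point of the indicator's ball-ended plunger, 66 mm from bar_top towards the vblocks' +y, 51 mm below bar_top while the plunger is out. It hangs over the flat's stretch of the shaft, 40 to 65 mm above the shaft's top at the start.
- carriage (a joint): How far the height gauge's carriage with bar and indicator has been lowered, m: 0 at the top, 0.095 at the bottom; the plunger meets an upturned flat at about 0.0715.
- plunger (a joint): How far the plunger is pressed into the indicator, m: 0 fully out (spring, about 0.5 N), 0.010 at its end stop; 1 N per mm more.
- ring_gauge: Bystander: steel ring 68 mm across, 22 mm high, lying flat; origin under its centre.
- setting_disc: Bystander: steel disc 64 mm across with a boss, 40 mm high; origin under its centre.
- gauge_block: Bystander: bright steel block 35 x 75 x 22 mm; origin under its centre.
- caliper: Bystander: vernier caliper 230 mm long, lying flat, 11 mm high; origin under its middle, its beam along y.
- micrometer: Bystander: micrometer, frame 90 mm across, lying flat, 18 mm high.
- cleaner: Bystander: white bottle 60 mm across, 170 mm high.
- hexdriver: Bystander: screwdriver 190 mm long, lying along its x.
There are look-alikes about, which are no part of the job. Of the things that look like the part that bears shaft, the larger one is meant. Leave any purple look-alike of the vblocks alone.

How it is judged:
On the way:
1. the shaft lies released in both V grooves with its flat up, within 6 degrees, the plunger still clear of it (angle between shaft's own z axis and vertical below 0.105 rad and z of shaft in the frame of vblocks between 0.0715 and 0.076 m and angle between the y axis of shaft and the y axis of vblocks, either way round below 0.03 rad and contact force between each of the fingers, plunger and shaft below 0.1 N), for 0.3 s.
At the end, for the whole second after the job is handed in: The shaft lies at rest in both V grooves (axis within 2.5 mm of its seated height, 3 mm sideways, 1.7 degrees in direction, its middle within 12 mm of the blocks' middle), its flat facing up within 6 degrees, and the indicator's plunger stands on it, pressed in by 1.5 to 7 mm (angle between shaft's own z axis and vertical below 0.105 rad and z of shaft in the frame of vblocks between 0.0715 and 0.076 m and x of shaft in the frame of vblocks between -0.003 and 0.003 m and y of shaft in the frame of vblocks between -0.012 and 0.012 m and angle between the y axis of shaft and the y axis of vblocks, either way round below 0.03 rad and value of joint plunger between 0.0015 and 0.007 m and contact force between plunger and shaft above 0.5 N and linear speed of shaft below 0.01 m/s and angular speed of shaft below 0.05 rad/s); the robot touches nothing.
It fails at once if the shaft is carried off the blocks (more than 30 mm above its seat) (z of shaft in the frame of vblocks above 0.1035 m).
It fails at once if the plunger is driven to its end stop (value of joint plunger above 0.0096 m).
It fails at once if a bystander is moved by more than 25 mm (distance of any of ring_gauge, setting_disc, gauge_block, caliper, micrometer, cleaner, hexdriver from where it was at the start of the episode above 0.025 m).
It also fails if it takes over 72 s, if anything falls off the work surface, if the arm or the gripper's body presses on something with over 40 N, if the wrist force passes 120 N, or if a joint passes its speed limit or range.

### The arm

A 7-joint arm with a two-finger parallel gripper is mounted at the origin on the work surface. World frame = base frame: x ahead of the robot, y to its left, z up, the work surface at z = 0. Lengths are in m, angles in rad, forces in N, time in s.
With the tool pointing down it reaches from about 0.4 to 0.875 m from the base axis. Payload 6.5 kg.
Tool frame: the origin (TCP) lies midway between the tips of the shut fingers; the grasp point (between the pads) lies grasp_offset behind it (grasp_offset is the distance from the TCP to the grasp point, in m); z points along the fingers, y is the line along which they close (so a half turn about z gives the same grasp; the last joint's range is limited). The gripper opens to 88 mm and grips with 3 to 60 N. Pads are 18 mm wide; open, the fingers measure 123 mm over their backs; the gripper's body (75 mm by 187 mm) begins 45 mm behind the grasp point.
Start: joints at [-1.306, 0.536, -0.004, 1.538, 0.003, 1.067, -0.071], TCP at [0.211, 0.615, 0.239] pointing down, gripper open.
Joint ranges: [-2.7, 2.7], [-0.37, 2.16], [-1.27, 1.26], [0.24, 2.4], [-1.31, 4.45], [0.19, 1.91], [-2.76, 2.76]. Speed limits (rad/s): [2.39, 2.39, 3.14, 3.14, 3.14, 3.14, 3.14].

### API

Orientations are given as a unit quaternion [x, y, z, w].
In Python, from plant import * gives the robot as it stands.
- The arm moves only by the shell command python3 -m jog 'ROWS' [FORCE]. ROWS is JSON, a list of rows, each an object of numbers: "grip": the finger opening in mm, from 0 to 88.1; "dx", "dy", "dz": the shift along the world's x, y, z in mm; "rx", "ry", "rz": the turn, a rotation vector about the world's x, y, z in degrees. In form: [{"grip": .., "dx": .., "dy": .., "dz": .., "rx": .., "ry": .., "rz": ..}, ...]. A call has exactly 10 rows; each row shifts and turns the commanded pose from where the row before left it; what a row does not reach is not made up. A row lasts 1/8 s, in which the tool goes at most 62.5 mm and 10.7 degrees, less where a joint would pass 70% of its speed; a pose out of reach is approached as far as the arm can. A call is refused whole if a number of a shift passes 62.5 or a number of a turn 10.7, either way. A call with a gripper value outside its range is refused whole. The fingers move at their own pace and stop on an object; FORCE is the grip in N (left out, the last holds). Time passes only in rows, so rows that do not move let the fingers close, or fill a call up. It gives the time, the measured TCP pose, the force, the opening and the grip force at its end, in the units of the state.
- get_state(): the state, without advancing time (a new reading comes with each control period).
- read_camera(name): name is "scene" or "top" or "wrist"; returns (picture, depth): 480x640x3 uint8, red, green, blue; 480x640 float32, m along the optical axis (not along the pixel's ray), 0 where there is no reading.
- camera_params(name): a dict with "camera_matrix" (3x3 intrinsics, pixels), "dist_coeffs" ([k1, k2, p1, p2, k3] as OpenCV has them; the pictures are not rectified), "view" (4x4, takes a point from world to camera coordinates); the wrist camera has in their place "hand_eye" (4x4, takes a point from camera to tool coordinates, whose origin is the TCP and whose axes are the flange's). Camera axes: x right, y up, looking along -z (the intrinsics and any distortion apply to the point x, -y, -z); pixel columns grow to the right and rows downward; lengths in m; the calibration is good to about 2 mm. A picture is of the moment at which its call begins: read the wrist's pose just before it. camera_params takes no time and is no camera call.
- hand_in(): hands the job in; it is judged then, once.
The state is a dict: "time": time; "joints": joint angles; "joint_velocities": joint speeds; "effort": joint torques, N m; "tool_pos": TCP position; "tool_rot": TCP orientation; "force": force on the tool from outside, world axes, zero at the start; "torque": the same for the moment, N m; "width": opening from 0.0 (shut) to 1.0 (fully open); "grip_force": force on a finger pad.
Only numpy, scipy, OpenCV 4.12 (cv2) and the standard library are available. Lean on these libraries where they do the work, as an engineer would, in place of code of your own. Each camera call takes 0.05 s, during which the arm holds its last target. There are 200 camera calls.

## Working session

There is one attempt and no reset: what is moved stays moved. The work goes in short steps, Python scripts to look and compute and a shell command to move; the robot and the scene stay as the last step left them, time stands still between calls to the robot, and variables do not carry over. Pictures are saved under pics/ and viewed, at most 10 in all, crops included, and the job is handed in when it is done.

```bash
mkdir -p pics; ls
python3 - <<'E'
from plant import *
import cv2,numpy as np
s=get_state();print(s)
ims=[]
for n in("scene","top"):
    p,d=read_camera(n);cv2.imwrite(f"pics/{n}0.png",p[:,:,::-1]);np.save(f"pics/{n}0.npy",d);c=camera_params(n);print(n,np.round(c["camera_matrix"],1).tolist(),c["dist_coeffs"],np.round(c["view"],4).tolist())
print(camera_params("wrist"),grasp_offset if 'grasp_offset' in globals() else None)
E
```

```text
pics
{'time': 0.0, 'joints': array([-1.30620037,  0.53718648, -0.00444524,  1.53887024,  0.00259358,
        1.06727474, -0.07123235]), 'joint_velocities': array([ 6.75293836e-04,  8.82465499e-04,  5.96245927e-06,  1.25242602e-03,
        2.21650464e-03, -1.86729629e-03,  7.49772678e-04]), 'effort': array([-7.34691985e-04, -5.70968091e+01,  9.89926457e-01, -2.51596910e+01,
       -5.64121886e-02,  1.77755335e-02,  1.58660137e-04]), 'tool_pos': array([0.21092871, 0.61417601, 0.23782697]), 'tool_rot': array([ 1.64624034e-01,  9.86356009e-01, -8.62433717e-04, -8.40480507e-05]), 'force': array([-0.51306642, -0.46139597, -0.09201002]), 'torque': array([ 0.01879029,  0.00618961, -0.00616387]), 'grip_force': 0.0, 'width': 0.9984499105057755}
scene [[616.0, 0.0, 307.0], [0.0, 616.0, 238.7], [0.0, 0.0, 1.0]] [-0.18802556  0.          0.          0.          0.        ] [[0.3691, 0.9293, -0.0136, -0.2303], [-0.5937, 0.247, 0.7658, 0.1942], [0.715, -0.2746, 0.6429, -2.0662], [0.0, 0.0, 0.0, 1.0]]
top [[529.3, 0.0, 330.4], [0.0, 529.3, 238.1], [0.0, 0.0, 1.0]] [0.02723591 0.         0.         0.         0.        ] [[-0.0029, -1.0, 0.0086, 0.0442], [0.9938, -0.0019, 0.1111, -0.5455], [-0.1111, 0.0089, 0.9938, -1.3843], [0.0, 0.0, 0.0, 1.0]]
{'camera_matrix': array([[417.68220535,   0.        , 322.15504495],
       [  0.        , 417.68220535, 239.10774937],
       [  0.        ,   0.        ,   1.        ]]), 'dist_coeffs': array([-0.08253989,  0.        ,  0.        ,  0.        ,  0.        ]), 'hand_eye': array([[ 6.66039284e-04,  9.61639124e-01,  2.74316882e-01,
         7.03814511e-02],
       [ 9.99998580e-01, -2.15837791e-04, -1.67135275e-03,
         3.91353037e-04],
       [-1.54803024e-03,  2.74317605e-01, -9.61637902e-01,
        -1.45729237e-01],
       [ 0.00000000e+00,  0.00000000e+00,  0.00000000e+00,
         1.00000000e+00]])} 0.0187
```

View pics/scene0.png

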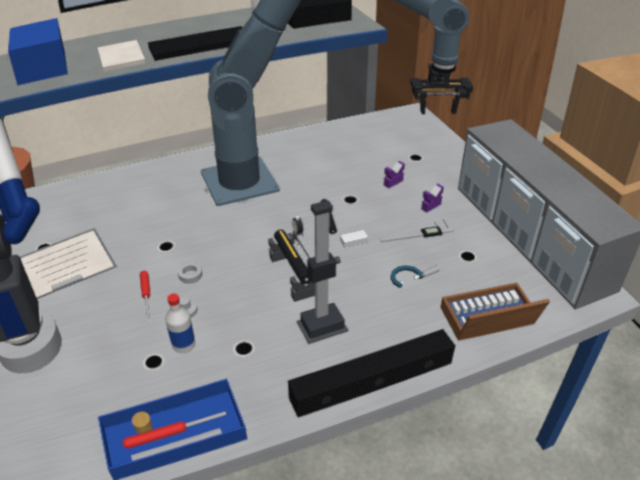

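View pics/top0.png

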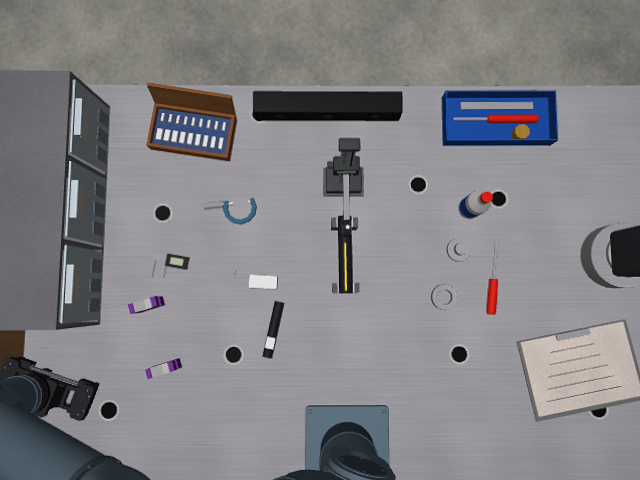

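The scene picture shows the shaft in its blocks around (295,255), with the height gauge's column behind it at (322,250). In the top view the shaft lies along column ~345, rows 220–290, with the yellow line at column 346. The gauge is on the far (+x) side, so the vblocks' +y points at the robot. Next I'll measure the blocks and the line.

```bash
cat > h.py <<'E'
from plant import *
import cv2,numpy as np
from scipy.spatial.transform import Rotation as R
def view(n,s=None):
    c=camera_params(n)
    if n!="wrist": return c,np.linalg.inv(np.array(c["view"]))
    T=np.eye(4);T[:3,:3]=R.from_quat(s["tool_rot"]).as_matrix();T[:3,3]=s["tool_pos"]
    return c,T@np.array(c["hand_eye"])
def pts(n,px,d,s=None):
    """pixels (N,2 col,row), depth (N) -> world"""
    c,T=view(n,s)
    u=cv2.undistortPoints(np.float64(px).reshape(-1,1,2),c["camera_matrix"],c["dist_coeffs"])[:,0]
    P=np.c_[u[:,0]*d,-u[:,1]*d,-d]
    return P@T[:3,:3].T+T[:3,3]
def proj(n,P,s=None):
    c,T=view(n,s);Q=(np.atleast_2d(P)-T[:3,3])@T[:3,:3]
    return cv2.projectPoints(Q*[1,-1,-1],np.zeros(3),np.zeros(3),c["camera_matrix"],c["dist_coeffs"])[0][:,0]
def cloud(n,p,d,s=None):
    v,u=np.mgrid[0:480,0:640];return pts(n,np.c_[u.ravel(),v.ravel()],d.ravel().astype(float),s).reshape(480,640,3)
def yellow(p):
    h=cv2.cvtColor(p,cv2.COLOR_RGB2HSV);return (h[...,0]>18)&(h[...,0]<35)&(h[...,1]>110)&(h[...,2]>80)
E
python3 - <<'E'
from h import *
for n in("top","scene"):
    p=cv2.imread(f"pics/{n}0.png")[:,:,::-1].copy();d=np.load(f"pics/{n}0.npy");W=cloud(n,p,d)
    y=yellow(p)&(d>0);y&=(abs(W[...,1])<.15)&(W[...,0]>.3)&(W[...,0]<.7);Y=W[y]
    print(n,y.sum(),Y.mean(0),Y.min(0),Y.max(0));
    c=np.polyfit(Y[:,0],Y[:,1],1);print("line y=",c)
    b=(W[...,2]>.05)&(W[...,2]<.085)&(abs(W[...,1])<.1)&(W[...,0]>.3)&(W[...,0]<.75)&(d>0)
    # grey block tops: |z-.07|<.005
    t=b&(abs(W[...,2]-.07)<.004)&(p.max(2)>70)&~y
    for lo in np.arange(.36,.72,.02):
        q=W[t&(W[...,0]>=lo)&(W[...,0]<lo+.02)]
        if len(q)>3:print(round(lo,2),len(q),q.min(0).round(3),q.max(0).round(3))
E
```

```text
top 119 [0.46733305 0.00654669 0.0911143 ] [0.40661431 0.0037342  0.0842728 ] [0.52843253 0.0092229  0.09629534]
line y= [ 0.01732866 -0.00155157]
0.4 86 [ 0.402 -0.03   0.066] [0.42  0.04  0.074]
0.42 21 [ 0.422 -0.027  0.066] [0.425 0.04  0.072]
0.56 35 [ 0.57  -0.026  0.066] [0.578 0.039 0.074]
0.58 62 [ 0.58  -0.026  0.066] [0.594 0.042 0.074]
scene 117 [0.4708996  0.0062172  0.09146276] [ 4.08279852e-01 -1.72567205e-04  8.50192690e-02] [0.53132539 0.012626   0.0970522 ]
line y= [ 0.01639126 -0.00150143]
0.4 42 [ 0.401 -0.03   0.066] [0.419 0.041 0.074]
0.42 21 [ 0.42  -0.027  0.066] [0.436 0.036 0.073]
0.56 15 [ 0.561 -0.026  0.066] [ 0.58  -0.009  0.074]
0.58 29 [ 0.581 -0.027  0.067] [0.6   0.008 0.073]
0.7 29 [ 0.703 -0.01   0.066] [0.714 0.021 0.074]
```

```bash
python3 -m jog '[{"grip":88,"dx":20,"dy":-40,"dz":10,"rz":2},{"dx":20,"dy":-50,"dz":10,"rz":2},{"dx":20,"dy":-50,"dz":10,"rz":2},{"dx":20,"dy":-50,"rz":2},{"dx":20,"dy":-50,"rz":2},{"dx":20,"dy":-50,"rz":2},{"dx":20,"dy":-50,"rz":2},{"dx":20,"dy":-50,"rz":2},{"dx":20,"dy":-50,"rz":2},{"dx":10,"dy":-40,"rz":2}]' 30; python3 -m jog '[{"grip":88,"dx":10,"dy":-40},{"dx":10,"dy":-40},{"dx":10,"dy":-20},{"dx":10,"dy":-16},{"dy":-10},{},{},{},{},{}]'
python3 - <<'E'
from h import *
s=get_state();p,d=read_camera("wrist");cv2.imwrite("pics/w1.png",p[:,:,::-1]);np.save("pics/w1.npy",d)
print(s["tool_pos"],s["tool_rot"],s["force"])
W=cloud("wrist",p,d,s);y=yellow(p)&(d>0)&(abs(W[...,1])<.1);Y=W[y]
print(y.sum(),Y.mean(0),Y.min(0),Y.max(0),np.polyfit(Y[:,0],Y[:,1],1))
# round shaft cross-section: fit axis at slices
from scipy.optimize import least_squares
for lo in np.arange(.42,.56,.02):
    m=(W[...,0]>lo)&(W[...,0]<lo+.01)&(abs(W[...,1]-.006)<.016)&(W[...,2]>.075)&(W[...,2]<.1)&(d>0)
    q=W[m]
    if len(q)<20: continue
    f=least_squares(lambda a:np.hypot(q[:,1]-a[0],q[:,2]-a[1])-.018,[.006,.073],loss="soft_l1",f_scale=.001)
    yy=W[m&y]
    print(round(lo,2),len(q),f.x.round(4),yy.mean(0).round(4) if len(yy) else "")
E
```

```text
[0.21095385 0.61425857 0.23794423] [ 1.64614160e-01  9.86357748e-01 -7.51745272e-04 -7.76941808e-05] [-0.4133391  -0.5740937  -0.48237086]$[0]: bad value
$[0]: bad value
<stdin>:5: RuntimeWarning: Mean of empty slice.
  ret = um.true_divide(
Traceback (most recent call last):
ValueError: zero-size array to reduction operation minimum which has no identity
```

View pics/w1.png

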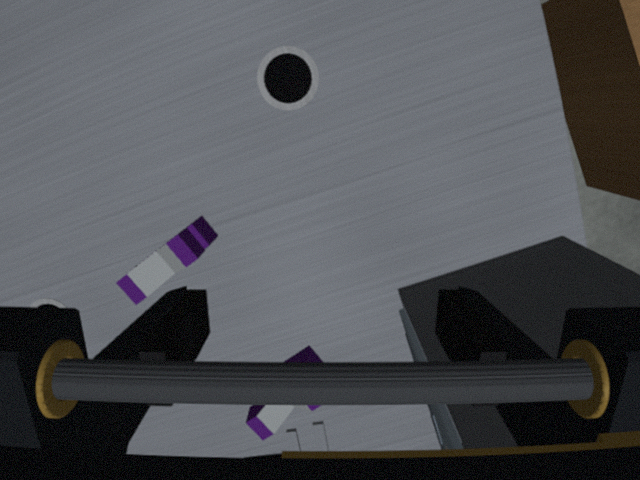

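The call was refused, probably because each row needs all its keys, so the arm hasn't moved. This picture only shows the purple look-alikes from the start pose. I'll retype the rows in full.

```bash
cat > look.py <<'E'
from h import *
import sys
from scipy.optimize import least_squares
s=get_state();p,d=read_camera("wrist");n=sys.argv[1];cv2.imwrite(f"pics/{n}.png",p[:,:,::-1]);np.save(f"pics/{n}.npy",d)
print(s["time"],s["tool_pos"].round(4),R.from_quat(s["tool_rot"]).as_matrix().round(3).tolist(),s["force"].round(1))
W=cloud("wrist",p,d,s);y=yellow(p)&(d>0)&(abs(W[...,1])<.1)&(W[...,2]<.11)
for lo in np.arange(.42,.60,.02):
    m=(W[...,0]>lo)&(W[...,0]<lo+.01)&(abs(W[...,1]-.006)<.03)&(W[...,2]>.06)&(W[...,2]<.1)&(d>0)
    q=W[m]
    if len(q)<20: continue
    f=least_squares(lambda a:np.hypot(q[:,1]-a[0],q[:,2]-a[1])-.018,[.006,.073],loss="soft_l1",f_scale=.001)
    yy=W[m&y]; print(round(lo,2),len(q),f.x.round(4),yy.mean(0).round(4) if len(yy) else "",np.degrees(np.arctan2(yy[:,1].mean()-f.x[0],yy[:,2].mean()-f.x[1])) if len(yy) else "")
E
python3 -m jog '[{"grip":88,"dx":20,"dy":-40,"dz":10,"rx":0,"ry":0,"rz":2},{"grip":88,"dx":20,"dy":-50,"dz":10,"rx":0,"ry":0,"rz":2},{"grip":88,"dx":20,"dy":-50,"dz":10,"rx":0,"ry":0,"rz":2},{"grip":88,"dx":20,"dy":-50,"dz":0,"rx":0,"ry":0,"rz":2},{"grip":88,"dx":20,"dy":-50,"dz":0,"rx":0,"ry":0,"rz":2},{"grip":88,"dx":20,"dy":-50,"dz":0,"rx":0,"ry":0,"rz":2},{"grip":88,"dx":20,"dy":-50,"dz":0,"rx":0,"ry":0,"rz":2},{"grip":88,"dx":20,"dy":-50,"dz":0,"rx":0,"ry":0,"rz":2},{"grip":88,"dx":20,"dy":-50,"dz":0,"rx":0,"ry":0,"rz":2},{"grip":88,"dx":10,"dy":-40,"dz":0,"rx":0,"ry":0,"rz":2}]' 30
python3 -m jog '[{"grip":88,"dx":10,"dy":-40,"dz":0,"rx":0,"ry":0,"rz":0},{"grip":88,"dx":10,"dy":-40,"dz":0,"rx":0,"ry":0,"rz":0},{"grip":88,"dx":10,"dy":-20,"dz":0,"rx":0,"ry":0,"rz":0},{"grip":88,"dx":10,"dy":-16,"dz":0,"rx":0,"ry":0,"rz":0},{"grip":88,"dx":0,"dy":-10,"dz":0,"rx":0,"ry":0,"rz":0},{"grip":88,"dx":0,"dy":0,"dz":0,"rx":0,"ry":0,"rz":0},{"grip":88,"dx":0,"dy":0,"dz":0,"rx":0,"ry":0,"rz":0},{"grip":88,"dx":0,"dy":0,"dz":0,"rx":0,"ry":0,"rz":0},{"grip":88,"dx":0,"dy":0,"dz":0,"rx":0,"ry":0,"rz":0},{"grip":88,"dx":0,"dy":0,"dz":0,"rx":0,"ry":0,"rz":0}]'
python3 look.py w2
```

```text
time: 1.4
tool_pos: [0.4017, 0.1325, 0.2688]
tool_rot: [-0.009, 1.0, -0.0, 0.0]
force: [0.8, -0.4, -0.1]
width: 0.998
grip_force: 0.0
time: 2.65
tool_pos: [0.4411, 0.0089, 0.2687]
tool_rot: [-0.009, 1.0, 0.0, 0.0]
force: [0.9, 0.1, -0.4]
width: 0.998
grip_force: 0.0
2.65 [0.4411 0.0089 0.2687] [[-1.0, -0.019, 0.0], [-0.019, 1.0, 0.0], [-0.0, 0.0, -1.0]] [ 0.9  0.1 -0.4]
0.42 825 [0.0054 0.0729] [0.425  0.0054 0.0915] 0.0014287943493752231
0.44 524 [0.0056 0.0731] [0.4448 0.0058 0.0916] 0.4905780268296078
0.46 490 [0.0059 0.0732] [0.4652 0.0061 0.0915] 0.6566990002684923
0.48 472 [0.0062 0.0731] [0.485  0.0064 0.0915] 0.5372266379220145
0.5 443 [0.0064 0.0731] [0.5052 0.0067 0.0914] 1.0268614871841886
0.52 435 [0.0068 0.0729] [0.5246 0.0069 0.091 ] 0.5353991791473943
0.54 406 [0.007  0.0732]  
0.56 383 [0.0073 0.0732]  
0.58 257 [0.0061 0.0703]
```

View pics/w2.png

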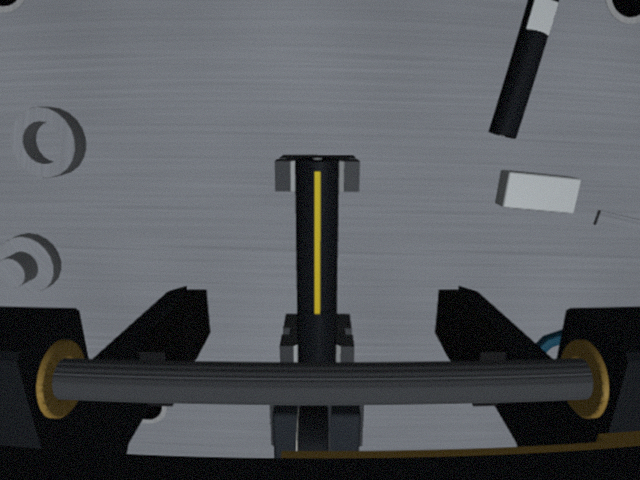

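The wrist view shows the shaft along column 317 (rows 160–360), with the yellow line centred on top. The axis at x=0.46 is at y=0.0058, z=0.0733, and the turn needed is 180°. I'll check where the gauge's parts stand.

Run:
```python
from h import *
for n in("top","scene"):
    p=cv2.imread(f"pics/{n}0.png")[:,:,::-1].copy();d=np.load(f"pics/{n}0.npy");W=cloud(n,p,d)
    m=(d>0)&(W[...,2]>.1)&(W[...,2]<.45)&(abs(W[...,1])<.08)&(W[...,0]>.43)&(W[...,0]<.8)
    for lo in np.arange(.44,.78,.02):
        q=W[m&(W[...,0]>=lo)&(W[...,0]<lo+.02)]
        if len(q):print(n,round(lo,2),len(q),q.min(0).round(3)[1:],q.max(0).round(3)[1:],np.median(q,0).round(3))
```

```text
top 0.52 57 [-0.003  0.189] [0.017 0.236] [0.533 0.006 0.228]
top 0.54 79 [-0.003  0.189] [0.017 0.247] [0.549 0.007 0.233]
top 0.56 42 [-0.001  0.187] [0.015 0.233] [0.566 0.007 0.215]
top 0.58 52 [-0.     0.186] [0.012 0.197] [0.59  0.006 0.192]
top 0.6 52 [-0.     0.177] [0.014 0.197] [0.611 0.007 0.191]
top 0.62 48 [0.002 0.183] [0.014 0.198] [0.63  0.008 0.19 ]
top 0.64 51 [0.002 0.187] [0.014 0.196] [0.65  0.007 0.191]
top 0.66 56 [-0.008  0.187] [0.024 0.221] [0.672 0.009 0.192]
top 0.68 688 [-0.023  0.103] [0.052 0.388] [0.692 0.009 0.244]
top 0.7 235 [-0.023  0.215] [0.052 0.389] [0.707 0.012 0.381]
scene 0.52 8 [-0.003  0.205] [0.   0.23] [ 0.537 -0.002  0.219]
scene 0.54 110 [-0.005  0.146] [0.018 0.246] [0.553 0.002 0.213]
scene 0.56 137 [-0.005  0.178] [0.016 0.239] [0.568 0.005 0.212]
scene 0.58 40 [-0.001  0.182] [0.016 0.198] [0.592 0.005 0.191]
scene 0.6 38 [0.    0.179] [0.015 0.197] [0.611 0.006 0.191]
scene 0.62 45 [0.001 0.18 ] [0.015 0.196] [0.629 0.006 0.191]
scene 0.64 17 [0.001 0.185] [0.013 0.196] [0.645 0.007 0.192]
scene 0.68 167 [-0.024  0.126] [0.049 0.387] [ 0.696 -0.006  0.231]
scene 0.7 1426 [-0.025  0.1  ] [0.052 0.39 ] [0.71  0.005 0.248]
scene 0.72 162 [-0.023  0.179] [0.035 0.379] [0.721 0.001 0.202]
```

```bash
python3 -m jog '[{"grip":88,"dx":3.4,"dy":10,"dz":-14,"rx":-6,"ry":0,"rz":0},{"grip":88,"dx":3.4,"dy":10,"dz":-18,"rx":-6,"ry":0,"rz":0},{"grip":88,"dx":3.4,"dy":10,"dz":-18,"rx":-6,"ry":0,"rz":0},{"grip":88,"dx":3.4,"dy":10,"dz":-18,"rx":-6,"ry":0,"rz":0},{"grip":88,"dx":3.4,"dy":10,"dz":-18,"rx":-6,"ry":0,"rz":0},{"grip":88,"dx":0,"dy":6,"dz":-18,"rx":-6,"ry":0,"rz":0},{"grip":88,"dx":0,"dy":5.5,"dz":-18,"rx":-6,"ry":0,"rz":0},{"grip":88,"dx":0,"dy":0,"dz":-8.7,"rx":-3,"ry":-0.3,"rz":0},{"grip":88,"dx":0,"dy":0,"dz":0,"rx":0,"ry":0,"rz":0},{"grip":88,"dx":0,"dy":0,"dz":0,"rx":0,"ry":0,"rz":0}]'
python3 look.py w3
```

```text
time: 3.95
tool_pos: [0.4584, 0.0698, 0.1385]
tool_rot: [-0.007, 0.924, -0.382, -0.001]
force: [-0.2, 0.2, 0.5]
width: 1.002
grip_force: 0.0
3.95 [0.4584 0.0698 0.1385] [[-1.0, -0.014, 0.004], [-0.012, 0.708, -0.706], [0.007, -0.706, -0.708]] [-0.2  0.2  0.5]
0.42 1365 [0.0052 0.0725] [0.4251 0.0052 0.091 ] -0.17541094046378727
0.44 1094 [0.0049 0.0728] [0.445  0.0055 0.0911] 1.774414508373251
0.46 1000 [0.0052 0.0727] [0.465  0.0058 0.091 ] 1.8876109920485507
0.48 935 [0.0055 0.0728] [0.4849 0.0058 0.0911] 1.0435762712906702
0.5 872 [0.0057 0.0727] [0.5049 0.0065 0.091 ] 2.3845272699455764
0.52 772 [0.006  0.0728] [0.5247 0.0064 0.091 ] 1.3781507728289537
0.56 521 [0.0066 0.0729]  
0.58 758 [0.0074 0.0725]
```

```bash
python3 -m jog '[{"grip":88,"dx":0,"dy":-11,"dz":-11.2,"rx":0,"ry":0,"rz":0},{"grip":88,"dx":0,"dy":-11,"dz":-11.2,"rx":0,"ry":0,"rz":0},{"grip":88,"dx":0,"dy":-11,"dz":-11.2,"rx":0,"ry":0,"rz":0},{"grip":88,"dx":0,"dy":-11,"dz":-11.2,"rx":0,"ry":0,"rz":0},{"grip":88,"dx":0,"dy":-11,"dz":-11.2,"rx":0,"ry":0,"rz":0},{"grip":88,"dx":0,"dy":-11,"dz":-11.2,"rx":0,"ry":0,"rz":0},{"grip":88,"dx":0,"dy":-11.4,"dz":-11.3,"rx":0,"ry":0,"rz":0},{"grip":88,"dx":0,"dy":0,"dz":0,"rx":0,"ry":0,"rz":0},{"grip":30,"dx":0,"dy":0,"dz":0,"rx":0,"ry":0,"rz":0},{"grip":30,"dx":0,"dy":0,"dz":0,"rx":0,"ry":0,"rz":0}]' 30
python3 -m jog '[{"grip":30,"dx":0,"dy":0,"dz":0,"rx":0,"ry":0,"rz":0},{"grip":30,"dx":0,"dy":0,"dz":0,"rx":0,"ry":0,"rz":0},{"grip":30,"dx":0,"dy":0,"dz":0,"rx":0,"ry":0,"rz":0},{"grip":30,"dx":0,"dy":0,"dz":0,"rx":0,"ry":0,"rz":0},{"grip":30,"dx":0,"dy":0,"dz":0,"rx":0,"ry":0,"rz":0},{"grip":30,"dx":0,"dy":0,"dz":0,"rx":0,"ry":0,"rz":0},{"grip":30,"dx":0,"dy":0,"dz":0,"rx":0,"ry":0,"rz":0},{"grip":30,"dx":0,"dy":0,"dz":0,"rx":0,"ry":0,"rz":0},{"grip":30,"dx":0,"dy":0,"dz":0,"rx":0,"ry":0,"rz":0},{"grip":30,"dx":0,"dy":0,"dz":0,"rx":0,"ry":0,"rz":0}]'
```

```text
time: 5.25
tool_pos: [0.4585, -0.0065, 0.0597]
tool_rot: [-0.008, 0.924, -0.382, -0.001]
force: [0.2, -0.2, 0.4]
width: 0.795
grip_force: 0.0
time: 6.5
tool_pos: [0.4581, -0.0084, 0.0605]
tool_rot: [-0.007, 0.923, -0.384, -0.001]
force: [0.2, -1.6, 5.8]
width: 0.394
grip_force: 29.8
```

```bash
python3 -m jog '[{"grip":30,"dx":0,"dy":1.45,"dz":-1.31,"rx":6,"ry":0.1,"rz":0},{"grip":30,"dx":0,"dy":1.59,"dz":-1.15,"rx":6,"ry":0.1,"rz":0},{"grip":30,"dx":0,"dy":1.69,"dz":-0.98,"rx":6,"ry":0.1,"rz":0},{"grip":30,"dx":0,"dy":1.79,"dz":-0.8,"rx":6,"ry":0.1,"rz":0},{"grip":30,"dx":0,"dy":1.86,"dz":-0.6,"rx":6,"ry":0.1,"rz":0},{"grip":30,"dx":0,"dy":1.91,"dz":-0.41,"rx":6,"ry":0.1,"rz":0},{"grip":30,"dx":0,"dy":1.95,"dz":-0.2,"rx":6,"ry":0.1,"rz":0},{"grip":30,"dx":0,"dy":1.96,"dz":0,"rx":6,"ry":0.1,"rz":0},{"grip":30,"dx":0,"dy":0,"dz":0,"rx":0,"ry":0,"rz":0},{"grip":30,"dx":0,"dy":0,"dz":0,"rx":0,"ry":0,"rz":0}]'
```

```text
time: 7.75
tool_pos: [0.4588, 0.0056, 0.0549]
tool_rot: [-0.008, 1.0, 0.026, -0.004]
force: [-1.4, -3.7, 13.0]
width: 0.394
grip_force: 29.4
```

```bash
python3 -m jog '[{"grip":30,"dx":0,"dy":1.95,"dz":0.7,"rx":6,"ry":0.1,"rz":0},{"grip":30,"dx":0,"dy":1.91,"dz":0.8,"rx":6,"ry":0.1,"rz":0},{"grip":30,"dx":0,"dy":1.86,"dz":0.6,"rx":6,"ry":0.1,"rz":0},{"grip":30,"dx":0,"dy":1.79,"dz":0.8,"rx":6,"ry":0.1,"rz":0},{"grip":30,"dx":0,"dy":1.69,"dz":0.98,"rx":6,"ry":0.1,"rz":0},{"grip":30,"dx":0,"dy":1.59,"dz":1.15,"rx":6,"ry":0.1,"rz":0},{"grip":30,"dx":0,"dy":1.45,"dz":1.31,"rx":6,"ry":0.1,"rz":0},{"grip":30,"dx":0,"dy":0,"dz":0,"rx":0,"ry":0,"rz":0},{"grip":30,"dx":0,"dy":0,"dz":0,"rx":0,"ry":0,"rz":0},{"grip":88,"dx":0,"dy":0,"dz":0,"rx":0,"ry":0,"rz":0}]'
python3 look.py w4
```

```text
time: 9.0
tool_pos: [0.458, 0.0188, 0.06]
tool_rot: [-0.01, 0.924, 0.382, -0.006]
force: [-0.6, 0.3, -0.4]
width: 0.484
grip_force: 0.0
9.0 [0.458  0.0188 0.06  ] [[-1.0, -0.014, -0.02], [-0.024, 0.707, 0.706], [0.004, 0.707, -0.708]] [-0.6  0.3 -0.4]
0.42 4565 [0.0041 0.0728] [ 0.4249 -0.0136  0.0743] -85.13282264544975
0.44 4715 [0.0069 0.075 ] [ 0.4449 -0.0133  0.0743] -91.98474199424076
0.46 597 [0.0077 0.074 ] [ 0.4606 -0.013   0.0724] -94.4541873469305
0.48 2405 [0.0055 0.073 ] [ 0.4849 -0.0129  0.0746] -85.02485425222291
0.5 35 [0.0064 0.0728]
```

```bash
python3 -m jog '[{"grip":88,"dx":0,"dy":0,"dz":0,"rx":0,"ry":0,"rz":0},{"grip":88,"dx":0,"dy":0,"dz":0,"rx":0,"ry":0,"rz":0},{"grip":88,"dx":0,"dy":0,"dz":0,"rx":0,"ry":0,"rz":0},{"grip":88,"dx":0,"dy":-12.8,"dz":12.8,"rx":0,"ry":0,"rz":0},{"grip":88,"dx":0,"dy":-13,"dz":13,"rx":0,"ry":0,"rz":0},{"grip":88,"dx":0,"dy":-13,"dz":13,"rx":0,"ry":0,"rz":0},{"grip":88,"dx":0,"dy":-13,"dz":13,"rx":0,"ry":0,"rz":0},{"grip":88,"dx":0,"dy":-13,"dz":13,"rx":0,"ry":0,"rz":0},{"grip":88,"dx":0,"dy":-13,"dz":13,"rx":0,"ry":0,"rz":0},{"grip":88,"dx":0,"dy":0,"dz":0,"rx":0,"ry":0,"rz":0}]'
python3 look.py w5
python3 -m jog '[{"grip":88,"dx":0,"dy":10.9,"dz":9.3,"rx":-9,"ry":-0.15,"rz":0},{"grip":88,"dx":0,"dy":12.3,"dz":7.4,"rx":-9,"ry":-0.15,"rz":0},{"grip":88,"dx":0,"dy":13.2,"dz":5.5,"rx":-9,"ry":-0.15,"rz":0},{"grip":88,"dx":0,"dy":13.9,"dz":3.4,"rx":-9,"ry":-0.15,"rz":0},{"grip":88,"dx":0,"dy":14.3,"dz":1.1,"rx":-9,"ry":-0.15,"rz":0},{"grip":88,"dx":0,"dy":14.3,"dz":-1.1,"rx":-9,"ry":-0.15,"rz":0},{"grip":88,"dx":0,"dy":13.9,"dz":-3.4,"rx":-9,"ry":-0.15,"rz":0},{"grip":88,"dx":0,"dy":13.2,"dz":-5.5,"rx":-9,"ry":-0.15,"rz":0},{"grip":88,"dx":0,"dy":12.3,"dz":-7.4,"rx":-9,"ry":-0.15,"rz":0},{"grip":88,"dx":0,"dy":10.9,"dz":-9.3,"rx":-9,"ry":-0.15,"rz":0}]'
python3 look.py w6
```

```text
time: 10.3
tool_pos: [0.4587, -0.0595, 0.1385]
tool_rot: [-0.01, 0.924, 0.382, -0.005]
force: [-0.3, 0.3, 0.4]
width: 1.0
grip_force: 0.0
10.3 [ 0.4587 -0.0595  0.1385] [[-1.0, -0.015, -0.018], [-0.023, 0.708, 0.706], [0.002, 0.706, -0.708]] [-0.3  0.3  0.4]
0.42 1338 [0.0043 0.0731] [ 0.425  -0.0136  0.0746] -85.21148754258532
0.44 1076 [0.0052 0.0733] [ 0.4449 -0.0133  0.0746] -86.1237367060102
0.46 1009 [0.0054 0.0734] [ 0.4649 -0.0129  0.0747] -85.91903020586983
0.48 935 [0.0058 0.0733] [ 0.4851 -0.0125  0.0744] -86.57472080043215
0.5 874 [0.0061 0.0733] [ 0.5049 -0.0124  0.0747] -85.80142193272847
0.52 645 [0.0062 0.0733] [ 0.5244 -0.0121  0.0742] -87.18214299283206
0.56 620 [0.0068 0.0734]  
0.58 777 [0.0065 0.0729]  
time: 11.6
tool_pos: [0.4577, 0.0724, 0.1377]
tool_rot: [-0.009, 0.923, -0.385, -0.0]
force: [0.3, -0.3, 0.2]
width: 0.999
grip_force: 0.0
11.6 [0.4577 0.0724 0.1377] [[-1.0, -0.017, 0.006], [-0.016, 0.704, -0.71], [0.007, -0.71, -0.704]] [ 0.3 -0.3  0.2]
0.42 1335 [0.0053 0.0723]  
0.44 1065 [0.005  0.0726]  
0.46 982 [0.0053 0.0726]  
0.48 912 [0.0056 0.0726]  
0.5 852 [0.0058 0.0726]  
0.52 745 [0.0062 0.0726]  
0.56 406 [0.0029 0.0746]  
0.58 744 [0.0073 0.0725]
```

```bash
python3 -m jog '[{"grip":88,"dx":0,"dy":0,"dz":0,"rx":-3,"ry":0,"rz":0},{"grip":88,"dx":0,"dy":-12,"dz":-12,"rx":0,"ry":0,"rz":0},{"grip":88,"dx":0,"dy":-13,"dz":-13,"rx":0,"ry":0,"rz":0},{"grip":88,"dx":0,"dy":-13,"dz":-13,"rx":0,"ry":0,"rz":0},{"grip":88,"dx":0,"dy":-13,"dz":-13,"rx":0,"ry":0,"rz":0},{"grip":88,"dx":0,"dy":-13,"dz":-13,"rx":0,"ry":0,"rz":0},{"grip":88,"dx":0,"dy":-14,"dz":-13.8,"rx":0,"ry":0,"rz":0},{"grip":88,"dx":0,"dy":0,"dz":0,"rx":0,"ry":0,"rz":0},{"grip":30,"dx":0,"dy":0,"dz":0,"rx":0,"ry":0,"rz":0},{"grip":30,"dx":0,"dy":0,"dz":0,"rx":0,"ry":0,"rz":0}]' 30
python3 -m jog '[{"grip":30,"dx":0,"dy":0,"dz":0,"rx":0,"ry":0,"rz":0},{"grip":30,"dx":0,"dy":0,"dz":0,"rx":0,"ry":0,"rz":0},{"grip":30,"dx":0,"dy":0,"dz":0,"rx":0,"ry":0,"rz":0},{"grip":30,"dx":0,"dy":0,"dz":0,"rx":0,"ry":0,"rz":0},{"grip":30,"dx":0,"dy":0,"dz":0,"rx":0,"ry":0,"rz":0},{"grip":30,"dx":0,"dy":0,"dz":0,"rx":0,"ry":0,"rz":0},{"grip":30,"dx":0,"dy":0,"dz":0,"rx":0,"ry":0,"rz":0},{"grip":30,"dx":0,"dy":1.35,"dz":-1.2,"rx":6,"ry":0.1,"rz":0},{"grip":30,"dx":0,"dy":1.5,"dz":-1.1,"rx":6,"ry":0.1,"rz":0},{"grip":30,"dx":0,"dy":1.65,"dz":-0.95,"rx":6,"ry":0.1,"rz":0}]'
```

```text
time: 12.9
tool_pos: [0.4585, -0.0065, 0.0606]
tool_rot: [-0.008, 0.914, -0.406, -0.001]
force: [-0.7, 0.4, -0.7]
width: 0.793
grip_force: 0.0
time: 14.15
tool_pos: [0.4582, -0.0042, 0.0582]
tool_rot: [-0.008, 0.966, -0.259, -0.002]
force: [-0.9, -4.2, -1.1]
width: 0.397
grip_force: 30.0
```

```bash
python3 -m jog '[{"grip":30,"dx":0,"dy":1.75,"dz":-0.8,"rx":6,"ry":0.1,"rz":0},{"grip":30,"dx":0,"dy":1.8,"dz":-0.6,"rx":6,"ry":0.1,"rz":0},{"grip":30,"dx":0,"dy":1.9,"dz":-0.4,"rx":6,"ry":0.1,"rz":0},{"grip":30,"dx":0,"dy":1.95,"dz":-0.2,"rx":6,"ry":0.1,"rz":0},{"grip":30,"dx":0,"dy":1.95,"dz":0,"rx":6,"ry":0.1,"rz":0},{"grip":30,"dx":0,"dy":1.95,"dz":0.1,"rx":6,"ry":0.1,"rz":0},{"grip":30,"dx":0,"dy":1.95,"dz":0.3,"rx":6,"ry":0.1,"rz":0},{"grip":30,"dx":0,"dy":1.9,"dz":0.5,"rx":6,"ry":0.1,"rz":0},{"grip":30,"dx":0,"dy":1.8,"dz":0.7,"rx":6,"ry":0.1,"rz":0},{"grip":30,"dx":0,"dy":1.75,"dz":0.9,"rx":6,"ry":0.1,"rz":0}]'
python3 -m jog '[{"grip":30,"dx":0,"dy":1.65,"dz":1.1,"rx":6,"ry":0.1,"rz":0},{"grip":30,"dx":0,"dy":1.5,"dz":1.2,"rx":6,"ry":0.1,"rz":0},{"grip":30,"dx":0,"dy":1.35,"dz":1.35,"rx":6,"ry":0.1,"rz":0},{"grip":30,"dx":0,"dy":0,"dz":0,"rx":0,"ry":0,"rz":0},{"grip":30,"dx":0,"dy":0,"dz":0,"rx":0,"ry":0,"rz":0},{"grip":88,"dx":0,"dy":0,"dz":0,"rx":0,"ry":0,"rz":0},{"grip":88,"dx":0,"dy":0,"dz":0,"rx":0,"ry":0,"rz":0},{"grip":88,"dx":0,"dy":0,"dz":0,"rx":0,"ry":0,"rz":0},{"grip":88,"dx":0,"dy":0,"dz":0,"rx":0,"ry":0,"rz":0},{"grip":88,"dx":0,"dy":0,"dz":0,"rx":0,"ry":0,"rz":0}]'
python3 -m jog '[{"grip":88,"dx":0,"dy":-12.8,"dz":12,"rx":0,"ry":0,"rz":0},{"grip":88,"dx":0,"dy":-13,"dz":12,"rx":0,"ry":0,"rz":0},{"grip":88,"dx":0,"dy":-13,"dz":12,"rx":0,"ry":0,"rz":0},{"grip":88,"dx":0,"dy":-13,"dz":12,"rx":0,"ry":0,"rz":0},{"grip":88,"dx":0,"dy":-13,"dz":12,"rx":0,"ry":0,"rz":0},{"grip":88,"dx":0,"dy":-13,"dz":13,"rx":0,"ry":0,"rz":0},{"grip":88,"dx":0,"dy":0,"dz":0,"rx":0,"ry":0,"rz":0},{"grip":88,"dx":0,"dy":0,"dz":0,"rx":0,"ry":0,"rz":0},{"grip":88,"dx":0,"dy":0,"dz":0,"rx":0,"ry":0,"rz":0},{"grip":88,"dx":0,"dy":0,"dz":0,"rx":0,"ry":0,"rz":0}]'
cat >> look.py <<'E'
# flat: plane fit
m=(d>0)&(W[...,0]>.53)&(W[...,0]<.562)&(abs(W[...,1]-.007)<.012)&(W[...,2]>.074)&(W[...,2]<.095)
q=W[m]
if len(q)>50:
    f=least_squares(lambda a:a[0]*(q[:,0]-.546)+a[1]*(q[:,1]-.007)+a[2]-q[:,2],[0,0,.083],loss="soft_l1",f_scale=.0007)
    print("flat n",len(q),"slopes deg",np.degrees(np.arctan(f.x[:2])).round(2),"z",f.x[2].round(4),"resid",np.median(abs(f.fun)).round(5))
E
python3 look.py w7
```

```text
time: 15.4
tool_pos: [0.4592, 0.0137, 0.0581]
tool_rot: [-0.01, 0.966, 0.259, -0.005]
force: [0.7, -1.0, -4.5]
width: 0.394
grip_force: 30.0
time: 16.65
tool_pos: [0.4581, 0.0205, 0.0613]
tool_rot: [-0.011, 0.913, 0.407, -0.007]
force: [0.3, 0.4, -1.0]
width: 0.938
grip_force: 0.0
time: 17.9
tool_pos: [0.4578, -0.0569, 0.1341]
tool_rot: [-0.011, 0.913, 0.407, -0.007]
force: [0.9, 0.1, 0.4]
width: 0.999
grip_force: 0.0
17.9 [ 0.4578 -0.0569  0.1341] [[-1.0, -0.015, -0.022], [-0.026, 0.668, 0.743], [0.004, 0.744, -0.669]] [0.9 0.1 0.4]
0.42 1356 [0.0045 0.0732]  
0.44 1113 [0.0053 0.0734]  
0.46 1044 [0.0056 0.0734]  
0.48 970 [0.0059 0.0734]  
0.5 898 [0.0062 0.0734]  
0.52 367 [0.0065 0.0734]  
0.56 625 [0.0052 0.0677]  
0.58 683 [0.0065 0.0729]  
flat n 102 slopes deg [0.75 3.47] z 0.0839 resid 0.00027
```

View pics/w7.png

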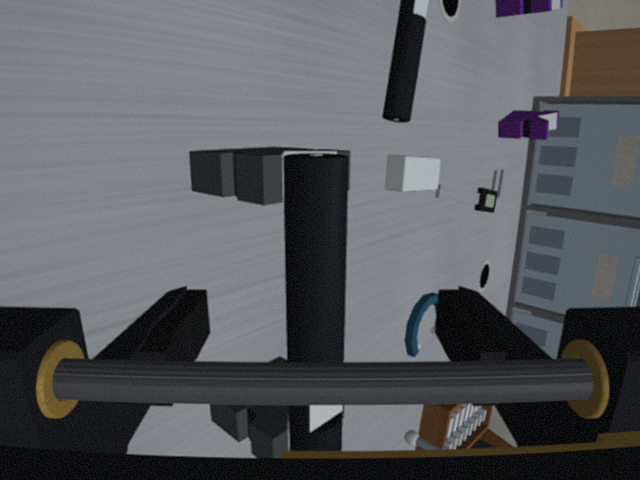

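```bash
python3 -m jog '[{"grip":88,"dx":-3.5,"dy":8,"dz":17,"rx":-6,"ry":-0.1,"rz":0},{"grip":88,"dx":-3.5,"dy":8,"dz":17,"rx":-6,"ry":-0.1,"rz":0},{"grip":88,"dx":-3.5,"dy":8,"dz":17,"rx":-6,"ry":-0.1,"rz":0},{"grip":88,"dx":-3.5,"dy":8,"dz":17,"rx":-6,"ry":-0.1,"rz":0},{"grip":88,"dx":-3.5,"dy":8,"dz":17,"rx":-6,"ry":-0.1,"rz":0},{"grip":88,"dx":-3.5,"dy":8,"dz":17,"rx":-6,"ry":-0.1,"rz":0},{"grip":88,"dx":-3.5,"dy":8,"dz":17,"rx":-6,"ry":-0.1,"rz":0},{"grip":88,"dx":-3.5,"dy":8,"dz":17,"rx":-6,"ry":-0.1,"rz":0},{"grip":88,"dx":0,"dy":0,"dz":0,"rx":0,"ry":0,"rz":0},{"grip":88,"dx":0,"dy":0,"dz":0,"rx":0,"ry":0,"rz":0}]'
python3 look.py w8
python3 - <<'E'
from h import *
s=get_state();p=cv2.imread("pics/w8.png");cv2.imwrite("pics/w8c.png",cv2.resize(p[240:400,240:400],None,fx=3,fy=3))
d=np.load("pics/w8.npy");W=cloud("wrist",p,d,s)
g=p.min(2)
for lo in np.arange(.525,.57,.005):
    m=(d>0)&(W[...,0]>lo)&(W[...,0]<lo+.005)&(abs(W[...,1]-.007)<.02)&(W[...,2]>.075)&(W[...,2]<.1)
    b=m&(g>110); q=W[b]
    if b.sum()>5: print(round(lo,3),b.sum(),q[:,1].min().round(4),q[:,1].max().round(4),q[:,2].mean().round(4),"slope",np.degrees(np.arctan(np.polyfit(q[:,1],q[:,2],1)[0])).round(2))
E
```

```text
time: 19.2
tool_pos: [0.4297, 0.0059, 0.2695]
tool_rot: [-0.01, 1.0, 0.001, -0.005]
force: [0.6, -0.4, -0.6]
width: 0.995
grip_force: 0.0
19.2 [0.4297 0.0059 0.2695] [[-1.0, -0.02, -0.01], [-0.02, 1.0, 0.001], [0.01, 0.001, -1.0]] [ 0.6 -0.4 -0.6]
0.42 806 [0.0054 0.0727]  
0.44 508 [0.0055 0.073 ]  
0.46 479 [0.0059 0.0729]  
0.48 452 [0.0061 0.0729]  
0.5 429 [0.0064 0.0729]  
0.52 416 [0.0067 0.0729]  
0.54 403 [0.0076 0.0676]  
0.56 323 [0.0077 0.0676]  
flat n 770 slopes deg [-0.85  2.57] z 0.0837 resid 0.0005
0.53 41 -0.0093 0.0198 0.0835 slope 3.63
0.535 171 -0.0093 0.02 0.0833 slope 3.32
0.54 171 -0.0092 0.0201 0.0832 slope 2.8
0.545 167 -0.0083 0.0202 0.0833 slope 2.5
0.55 162 -0.0092 0.0204 0.0834 slope 2.99
0.555 166 -0.0092 0.0205 0.0834 slope 3.01
0.56 154 -0.0082 0.0207 0.0833 slope 2.66
0.565 69 -0.0082 0.0207 0.0832 slope 2.25
```

View pics/w8c.png

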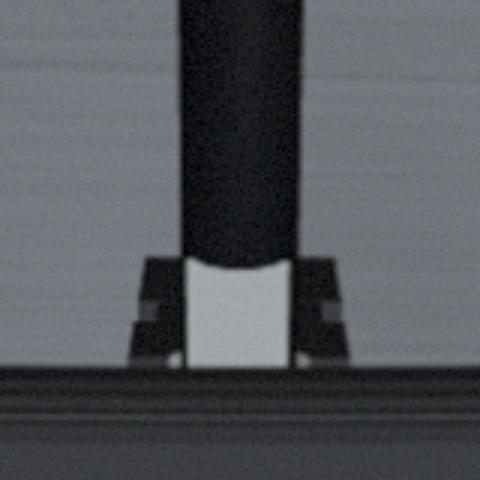

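The crop shows the bright flat facing up beneath the gauge, around crop (240,315). It's still about 3° over-rotated, so I'll take a small correcting grip to put it well inside the tolerance.

```bash
python3 -m jog '[{"grip":88,"dx":10,"dy":0,"dz":-25,"rx":0,"ry":0,"rz":0},{"grip":88,"dx":10,"dy":0,"dz":-35,"rx":0,"ry":0,"rz":0},{"grip":88,"dx":8,"dy":0,"dz":-35,"rx":0,"ry":0,"rz":0},{"grip":88,"dx":0,"dy":0,"dz":-35,"rx":0,"ry":0,"rz":0},{"grip":88,"dx":0,"dy":0,"dz":-35,"rx":0,"ry":0,"rz":0},{"grip":88,"dx":0,"dy":0,"dz":-30,"rx":0,"ry":0,"rz":0},{"grip":88,"dx":0,"dy":0,"dz":-20,"rx":0,"ry":0,"rz":0},{"grip":88,"dx":0,"dy":0,"dz":0,"rx":0,"ry":0,"rz":0},{"grip":30,"dx":0,"dy":0,"dz":0,"rx":0,"ry":0,"rz":0},{"grip":30,"dx":0,"dy":0,"dz":0,"rx":0,"ry":0,"rz":0}]' 25
python3 -m jog '[{"grip":30,"dx":0,"dy":0,"dz":0,"rx":0,"ry":0,"rz":0},{"grip":30,"dx":0,"dy":0,"dz":0,"rx":0,"ry":0,"rz":0},{"grip":30,"dx":0,"dy":0,"dz":0,"rx":0,"ry":0,"rz":0},{"grip":30,"dx":0,"dy":0,"dz":0,"rx":0,"ry":0,"rz":0},{"grip":30,"dx":0,"dy":0,"dz":0,"rx":0,"ry":0,"rz":0},{"grip":30,"dx":0,"dy":0,"dz":0,"rx":0,"ry":0,"rz":0},{"grip":30,"dx":0,"dy":0,"dz":0,"rx":0,"ry":0,"rz":0},{"grip":30,"dx":0,"dy":0,"dz":0,"rx":0,"ry":0,"rz":0},{"grip":30,"dx":0,"dy":0,"dz":0,"rx":0,"ry":0,"rz":0},{"grip":30,"dx":0,"dy":0,"dz":0,"rx":0,"ry":0,"rz":0}]'
python3 -c "
from plant import *;s=get_state();print(s['tool_pos'],s['tool_rot'])"
```

```text
time: 20.5
tool_pos: [0.4586, 0.0063, 0.0559]
tool_rot: [-0.01, 1.0, 0.0, -0.004]
force: [-0.5, 0.2, -0.0]
width: 0.797
grip_force: 0.0
time: 21.75
tool_pos: [0.4582, 0.0047, 0.0554]
tool_rot: [-0.01, 1.0, -0.001, -0.004]
force: [0.8, -4.7, 1.6]
width: 0.395
grip_force: 24.9
[0.45821926 0.00469355 0.05535049] [-0.00954726  0.99994337 -0.00143997 -0.00447629]
```

```bash
python3 -m jog '[{"grip":30,"dx":0,"dy":-1,"dz":0,"rx":-1.2,"ry":0,"rz":0},{"grip":30,"dx":0,"dy":-0.7,"dz":0,"rx":-1.2,"ry":0,"rz":0},{"grip":30,"dx":0,"dy":-0.7,"dz":0,"rx":-1.2,"ry":0,"rz":0},{"grip":30,"dx":0,"dy":0,"dz":0,"rx":0,"ry":0,"rz":0},{"grip":30,"dx":0,"dy":0,"dz":0,"rx":0,"ry":0,"rz":0},{"grip":88,"dx":0,"dy":0,"dz":0,"rx":0,"ry":0,"rz":0},{"grip":88,"dx":0,"dy":0,"dz":0,"rx":0,"ry":0,"rz":0},{"grip":88,"dx":0,"dy":0,"dz":0,"rx":0,"ry":0,"rz":0},{"grip":88,"dx":0,"dy":0,"dz":0,"rx":0,"ry":0,"rz":0},{"grip":88,"dx":0,"dy":0,"dz":0,"rx":0,"ry":0,"rz":0}]'
python3 -m jog '[{"grip":88,"dx":0,"dy":0,"dz":20,"rx":0,"ry":0,"rz":0},{"grip":88,"dx":0,"dy":1,"dz":30,"rx":1,"ry":0,"rz":0},{"grip":88,"dx":0,"dy":1,"dz":35,"rx":1,"ry":0,"rz":0},{"grip":88,"dx":-10,"dy":1,"dz":35,"rx":1.6,"ry":0,"rz":0},{"grip":88,"dx":-10,"dy":0,"dz":35,"rx":0,"ry":0,"rz":0},{"grip":88,"dx":-8,"dy":0,"dz":35,"rx":0,"ry":0,"rz":0},{"grip":88,"dx":0,"dy":0,"dz":25,"rx":0,"ry":0,"rz":0},{"grip":88,"dx":0,"dy":0,"dz":0,"rx":0,"ry":0,"rz":0},{"grip":88,"dx":0,"dy":0,"dz":0,"rx":0,"ry":0,"rz":0},{"grip":88,"dx":0,"dy":0,"dz":0,"rx":0,"ry":0,"rz":0}]'
python3 look.py w9
python3 - <<'E'
from h import *
s=get_state();p=cv2.imread("pics/w9.png")
d=np.load("pics/w9.npy");W=cloud("wrist",p,d,s)
g=p.min(2)
for lo in np.arange(.525,.57,.005):
    m=(d>0)&(W[...,0]>lo)&(W[...,0]<lo+.005)&(abs(W[...,1]-.007)<.02)&(W[...,2]>.075)&(W[...,2]<.1)
    b=m&(g>110); q=W[b]
    if b.sum()>5: print(round(lo,3),b.sum(),q[:,1].min().round(4),q[:,1].max().round(4),q[:,2].mean().round(4),"slope",np.degrees(np.arctan(np.polyfit(q[:,1],q[:,2],1)[0])).round(2))
E
```

```text
time: 23.0
tool_pos: [0.4581, 0.0043, 0.0553]
tool_rot: [-0.01, 0.999, -0.031, -0.005]
force: [0.4, 0.1, -0.4]
width: 0.937
grip_force: 0.0
time: 24.25
tool_pos: [0.4295, 0.0072, 0.2693]
tool_rot: [-0.01, 1.0, 0.0, -0.005]
force: [0.0, -0.2, -0.2]
width: 1.001
grip_force: 0.0
24.25 [0.4295 0.0072 0.2693] [[-1.0, -0.021, -0.01], [-0.021, 1.0, 0.0], [0.01, 0.001, -1.0]] [ 0.  -0.2 -0.2]
0.42 795 [0.0052 0.0727]  
0.44 501 [0.0056 0.0729]  
0.46 479 [0.0058 0.0729]  
0.48 455 [0.006 0.073]  
0.5 430 [0.0065 0.0729]  
0.52 415 [0.0067 0.0728]  
0.54 400 [0.0073 0.0675]  
0.56 297 [0.007  0.0677]  
flat n 779 slopes deg [-0.78 -0.41] z 0.0837 resid 0.00048
0.53 33 -0.0082 0.0209 0.0839 slope -0.06
0.535 160 -0.0082 0.0211 0.0837 slope 0.06
0.54 169 -0.0072 0.0212 0.0837 slope -0.08
0.545 165 -0.0081 0.0214 0.0836 slope -0.3
0.55 171 -0.0072 0.0215 0.0837 slope -0.36
0.555 157 -0.0081 0.0217 0.0837 slope -0.1
0.56 163 -0.0071 0.0218 0.0838 slope -0.52
0.565 54 -0.0071 0.0219 0.0837 slope -0.18
```

The flat is now level within about 0.5° and the shaft is seated. I'll shut the fingers, go over the holder bar, and stop above it.

```bash
python3 -m jog '[{"grip":0,"dx":5,"dy":0,"dz":15,"rx":0,"ry":0,"rz":0},{"grip":0,"dx":15,"dy":0,"dz":15,"rx":0,"ry":0,"rz":0},{"grip":0,"dx":27,"dy":0,"dz":0,"rx":0,"ry":0,"rz":0},{"grip":0,"dx":27,"dy":0,"dz":0,"rx":0,"ry":0,"rz":0},{"grip":0,"dx":27,"dy":0,"dz":0,"rx":0,"ry":0,"rz":0},{"grip":0,"dx":27,"dy":0,"dz":0,"rx":0,"ry":0,"rz":0},{"grip":0,"dx":27,"dy":0,"dz":0,"rx":0,"ry":0,"rz":0},{"grip":0,"dx":27,"dy":0,"dz":0,"rx":0,"ry":0,"rz":0},{"grip":0,"dx":0,"dy":0,"dz":0,"rx":0,"ry":0,"rz":0},{"grip":0,"dx":0,"dy":0,"dz":0,"rx":0,"ry":0,"rz":0}]' 20
python3 - <<'E'
from h import *
s=get_state();p,d=read_camera("wrist");cv2.imwrite("pics/w10.png",p[:,:,::-1]);print(s["tool_pos"],s["force"])
p,d=read_camera("scene");cv2.imwrite("pics/s10.png",p[100:340,160:480,::-1].repeat(2,0).repeat(2,1))
E
```

```text
time: 25.55
tool_pos: [0.6116, 0.0074, 0.3005]
tool_rot: [-0.01, 1.0, 0.0, -0.005]
force: [-0.3, 0.5, 0.3]
width: 0.003
grip_force: 0.0
[0.61160323 0.00742233 0.30053177] [-0.25392625  0.4976187   0.2508659 ]
```

View pics/s10.png

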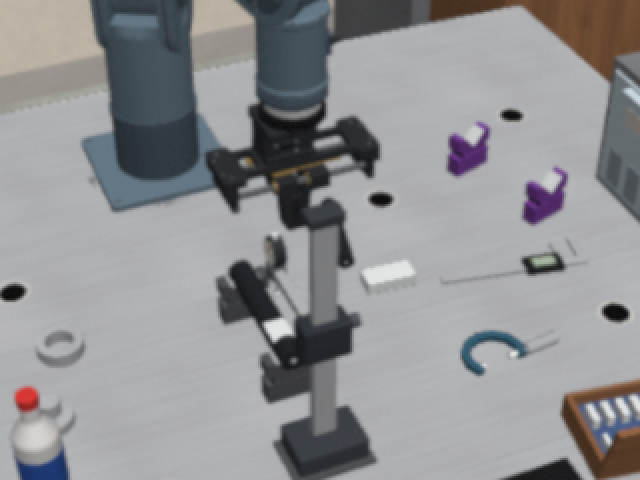

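The crop shows the shut fingers in front of the column's top (295,205), above the bar, with nothing in the way. The flat is visible at (280,328). Going down.

```bash
python3 -m jog '[{"grip":0,"dx":0,"dy":0,"dz":-15,"rx":0,"ry":0,"rz":0},{"grip":0,"dx":0,"dy":0,"dz":-20,"rx":0,"ry":0,"rz":0},{"grip":0,"dx":0,"dy":0,"dz":-20,"rx":0,"ry":0,"rz":0},{"grip":0,"dx":0,"dy":0,"dz":-20,"rx":0,"ry":0,"rz":0},{"grip":0,"dx":0,"dy":0,"dz":-16,"rx":0,"ry":0,"rz":0},{"grip":0,"dx":0,"dy":0,"dz":-8,"rx":0,"ry":0,"rz":0},{"grip":0,"dx":0,"dy":0,"dz":-4,"rx":0,"ry":0,"rz":0},{"grip":0,"dx":0,"dy":0,"dz":-2,"rx":0,"ry":0,"rz":0},{"grip":0,"dx":0,"dy":0,"dz":-2,"rx":0,"ry":0,"rz":0},{"grip":0,"dx":0,"dy":0,"dz":-2,"rx":0,"ry":0,"rz":0}]'
python3 -m jog '[{"grip":0,"dx":0,"dy":0,"dz":-3,"rx":0,"ry":0,"rz":0},{"grip":0,"dx":0,"dy":0,"dz":-4,"rx":0,"ry":0,"rz":0},{"grip":0,"dx":0,"dy":0,"dz":-4,"rx":0,"ry":0,"rz":0},{"grip":0,"dx":0,"dy":0,"dz":-4,"rx":0,"ry":0,"rz":0},{"grip":0,"dx":0,"dy":0,"dz":-4,"rx":0,"ry":0,"rz":0},{"grip":0,"dx":0,"dy":0,"dz":-4,"rx":0,"ry":0,"rz":0},{"grip":0,"dx":0,"dy":0,"dz":-4,"rx":0,"ry":0,"rz":0},{"grip":0,"dx":0,"dy":0,"dz":-4,"rx":0,"ry":0,"rz":0},{"grip":0,"dx":0,"dy":0,"dz":-4,"rx":0,"ry":0,"rz":0},{"grip":0,"dx":0,"dy":0,"dz":-4,"rx":0,"ry":0,"rz":0}]'
```

```text
time: 26.9
tool_pos: [0.6124, 0.0072, 0.1918]
tool_rot: [-0.01, 1.0, -0.0, -0.004]
force: [-1.7, -0.6, 4.9]
width: 0.005
grip_force: 2.5
time: 28.15
tool_pos: [0.6124, 0.0072, 0.1521]
tool_rot: [-0.01, 1.0, 0.0, -0.004]
force: [1.3, -0.4, 4.7]
width: 0.006
grip_force: 2.5
```

```bash
python3 -m jog '[{"grip":0,"dx":0,"dy":0,"dz":-3,"rx":0,"ry":0,"rz":0},{"grip":0,"dx":0,"dy":0,"dz":-3,"rx":0,"ry":0,"rz":0},{"grip":0,"dx":0,"dy":0,"dz":-3,"rx":0,"ry":0,"rz":0},{"grip":0,"dx":0,"dy":0,"dz":-2,"rx":0,"ry":0,"rz":0},{"grip":0,"dx":0,"dy":0,"dz":-2,"rx":0,"ry":0,"rz":0},{"grip":0,"dx":0,"dy":0,"dz":-1,"rx":0,"ry":0,"rz":0},{"grip":0,"dx":0,"dy":0,"dz":-1,"rx":0,"ry":0,"rz":0},{"grip":0,"dx":0,"dy":0,"dz":-0.5,"rx":0,"ry":0,"rz":0},{"grip":0,"dx":0,"dy":0,"dz":-0.5,"rx":0,"ry":0,"rz":0},{"grip":0,"dx":0,"dy":0,"dz":-0.5,"rx":0,"ry":0,"rz":0}]'
python3 -m jog '[{"grip":0,"dx":0,"dy":0,"dz":-0.4,"rx":0,"ry":0,"rz":0},{"grip":0,"dx":0,"dy":0,"dz":-0.4,"rx":0,"ry":0,"rz":0},{"grip":0,"dx":0,"dy":0,"dz":-0.4,"rx":0,"ry":0,"rz":0},{"grip":0,"dx":0,"dy":0,"dz":-0.4,"rx":0,"ry":0,"rz":0},{"grip":0,"dx":0,"dy":0,"dz":-0.4,"rx":0,"ry":0,"rz":0},{"grip":0,"dx":0,"dy":0,"dz":-0.4,"rx":0,"ry":0,"rz":0},{"grip":0,"dx":0,"dy":0,"dz":-0.4,"rx":0,"ry":0,"rz":0},{"grip":0,"dx":0,"dy":0,"dz":-0.4,"rx":0,"ry":0,"rz":0},{"grip":0,"dx":0,"dy":0,"dz":-0.4,"rx":0,"ry":0,"rz":0},{"grip":0,"dx":0,"dy":0,"dz":-0.4,"rx":0,"ry":0,"rz":0}]'
```

```text
time: 29.4
tool_pos: [0.6124, 0.0072, 0.1359]
tool_rot: [-0.01, 1.0, 0.0, -0.004]
force: [3.8, 0.1, 5.7]
width: 0.002
grip_force: 2.4
time: 30.65
tool_pos: [0.6122, 0.0072, 0.1321]
tool_rot: [-0.01, 1.0, -0.0, -0.004]
force: [2.8, -0.9, 7.5]
width: 0.007
grip_force: 4.0
```

```bash
python3 -m jog '[{"grip":0,"dx":0,"dy":0,"dz":-0.4,"rx":0,"ry":0,"rz":0},{"grip":0,"dx":0,"dy":0,"dz":-0.4,"rx":0,"ry":0,"rz":0},{"grip":0,"dx":0,"dy":0,"dz":-0.4,"rx":0,"ry":0,"rz":0},{"grip":0,"dx":0,"dy":0,"dz":-0.4,"rx":0,"ry":0,"rz":0},{"grip":0,"dx":0,"dy":0,"dz":0,"rx":0,"ry":0,"rz":0},{"grip":0,"dx":0,"dy":0,"dz":0,"rx":0,"ry":0,"rz":0},{"grip":0,"dx":0,"dy":0,"dz":0,"rx":0,"ry":0,"rz":0},{"grip":0,"dx":0,"dy":0,"dz":0,"rx":0,"ry":0,"rz":0},{"grip":0,"dx":0,"dy":0,"dz":0,"rx":0,"ry":0,"rz":0},{"grip":0,"dx":0,"dy":0,"dz":0,"rx":0,"ry":0,"rz":0}]'
python3 -m jog '[{"grip":0,"dx":0,"dy":0,"dz":5,"rx":0,"ry":0,"rz":0},{"grip":0,"dx":0,"dy":0,"dz":15,"rx":0,"ry":0,"rz":0},{"grip":0,"dx":0,"dy":0,"dz":20,"rx":0,"ry":0,"rz":0},{"grip":0,"dx":0,"dy":0,"dz":25,"rx":0,"ry":0,"rz":0},{"grip":0,"dx":0,"dy":0,"dz":25,"rx":0,"ry":0,"rz":0},{"grip":0,"dx":0,"dy":0,"dz":25,"rx":0,"ry":0,"rz":0},{"grip":0,"dx":0,"dy":0,"dz":25,"rx":0,"ry":0,"rz":0},{"grip":0,"dx":0,"dy":0,"dz":15,"rx":0,"ry":0,"rz":0},{"grip":0,"dx":-15,"dy":0,"dz":0,"rx":0,"ry":0,"rz":0},{"grip":0,"dx":-15,"dy":0,"dz":0,"rx":0,"ry":0,"rz":0}]'
python3 - <<'E'
from h import *
p,d=read_camera("scene");W=cloud("scene",p,d);cv2.imwrite("pics/s11.png",p[180:300,230:390,::-1].repeat(5,0).repeat(5,1))
for lo,hi in((.585,.6),(.6,.62),(.62,.64)):
    m=(d>0)&(W[...,0]>lo)&(W[...,0]<hi)&(abs(W[...,1]-.007)<.01)&(W[...,2]>.1)&(W[...,2]<.2)
    if m.any(): print(lo,m.sum(),np.percentile(W[m][:,2],[10,50,90,100]).round(4))
m=(d>0)&(p.min(2)>110)&(W[...,0]>.515)&(W[...,0]<.58)&(abs(W[...,1]-.007)<.02)&(W[...,2]>.077)&(W[...,2]<.09)
q=W[m];A=np.c_[q[:,:2]-[.546,.007],np.ones(len(q))];f=np.linalg.lstsq(A,q[:,2],rcond=None)[0];print("flat",len(q),np.degrees(np.arctan(f[:2])).round(2),f[2].round(4))
E
```

```text
time: 31.9
tool_pos: [0.6122, 0.0073, 0.1307]
tool_rot: [-0.01, 1.0, -0.0, -0.004]
force: [2.9, -0.3, 9.9]
width: 0.005
grip_force: 4.3
time: 33.15
tool_pos: [0.5815, 0.0073, 0.2856]
tool_rot: [-0.01, 1.0, 0.0, -0.004]
force: [0.5, -0.5, 1.0]
width: -0.001
grip_force: 0.0
0.585 31 [0.1225 0.1293 0.1329 0.1342]
0.6 39 [0.1224 0.1298 0.1334 0.1352]
0.62 38 [0.124  0.1304 0.1333 0.1356]
flat 80 [2.35 1.94] 0.0843
```

View pics/s11.png

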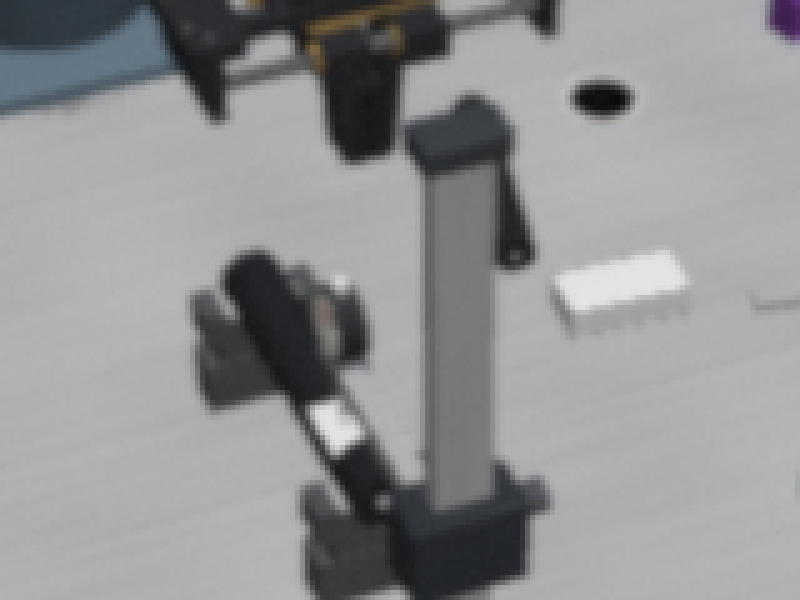

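The carriage is down at (460,540), the dial sits beside the shaft at (335,315), and the flat faces up at (335,425). The push force rose by about 5 N, which puts the plunger about 4 mm in. The arm is clear, so I'm handing in.

```bash
python3 -c "
from plant import *
print(hand_in())"
```

```text
the job is handed in; nothing more can be done
None
```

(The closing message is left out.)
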